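# Uncover the frozen specimen in a cryostat and put it in the carrier

### The job

One of the specimens on the freezing rail has the heat extractor (the steel weight with the black handle) standing on it. First take the extractor off and stand it upright on the round rest, then move the specimen that was under it into the empty compartment of the steel carrier, standing upright. Set both down gently rather than dropping them.

Things in the scene. Friction and masses are not known exactly. Their poses are not given: they have to be found in the camera images.
- extractor: Heat extractor: round steel weight 32 mm in diameter and 20 mm high, with an upright black handle 20 mm in diameter and 40 mm high on top (60 mm in all, about 220 g). It starts standing loose on top of the specimen's white block. Origin: centre of its underside; z points up along the handle.
- specimen: Chuck under the extractor (70 g): aluminium foot 30 mm wide, 12 mm high; on it a disc 36 mm wide, 12 to 20 mm up; on that a white frozen block 26 mm wide, 20 to 32 mm up. Origin: centre of its underside; z up. Stands loose on the flat top of the fixed dark rail (60 by 260 mm, top 25 mm above the table); two like it, uncovered, stand about 80 mm apart along the rail, one more in the carrier.
- rest: Round rest for the extractor: fixed low disc 90 mm in diameter and 8 mm high with a flat dark top and no rim, standing on the work surface. Origin: centre of its underside; z up.
- empty_cell (a point): Centre of the flat inner floor (5 mm above the table) of the steel carrier's empty compartment. The carrier is a fixed open tray 130 by 210 mm, walls 5 mm thick, rising 10 mm above its floor, in two compartments each 120 mm (along x) by 97 mm (along y) inside. x runs along the divider, z up; the occupied compartment lies 102 mm away towards -y. Yawed up to 12 degrees.
Things that resemble listed ones, but are neither listed nor needed, are in the scene too. What is shaped like the specimen but red is not meant.

How it is judged:
By the outcome, as a careful person would: the job done as asked, in the order asked, and still so for the second after the job is handed in, with the robot touching nothing.
It also fails if it takes over 58 s, if anything falls off the work surface, if the arm or the gripper's body presses on something with over 40 N, if the wrist force passes 120 N, or if a joint passes its speed limit or range.

### The arm

A 7-joint arm with a two-finger parallel gripper is mounted at the origin on the work surface. World frame = base frame: x ahead of the robot, y to its left, z up, the work surface at z = 0. Lengths are in m, angles in rad, forces in N, time in s.
With the tool pointing down it reaches from about 0.4 to 0.75 m from the base axis. Payload 19.5 kg.
Tool frame: the origin (TCP) lies at the very end of the fingers, on their centre line; the grasp point (between the pads) lies 19 mm behind it; y points along the fingers, z is the direction in which the jaws open and shut, and the axes are right-handed (so a half turn about y gives the same grasp; the last joint's range is limited). The gripper opens to 85 mm and grips with 20 to 120 N. Pads are 22 mm wide; open, the fingers measure 114 mm over their backs; the gripper's body (76 mm by 85 mm) begins 54 mm behind the grasp point. The pads swing forward as they close: fully open they stand 13 mm farther back than shut.
Start: joints at [1.063, 0.707, -0.028, 1.485, 0.022, 0.951, -0.075], TCP at [0.258, -0.514, 0.231] pointing down, gripper open.
Joint ranges: [-2.71, 2.71], [-0.32, 2.16], [-1.57, 1.52], [0, 2.45], [-1.46, 4.6], [0, 2.02], [-2.83, 2.83]. Speed limits (rad/s): [1.89, 1.89, 2.57, 2.57, 3.01, 3.01, 3.01].

### API

Orientations are given as a unit quaternion [x, y, z, w].
In Python, from station import * gives the robot as it stands. Calls block until the motion is done:
- move_ptp(position, orientation): joint-space move of the TCP to a pose.
- move_linear(position, frame=None, feed=0.15): straight line of the TCP; frame=None keeps the orientation; feed is the mean speed in m/s.
- move_joints(angles): joint-space move.
- move_gripper(opening, strength=None): opening from 0.0 (shut) to 1.0 (fully open); strength is the grip in N (None keeps the last); returns when the fingers have stopped.
- sleep(seconds).
- ik(position, orientation): joint angles nearest the present ones, or None.
- grab_frame(name): name is "scene" or "side" or "wrist"; returns a dict with "img" (420x560x3 uint8, blue, green, red), "mtx" (3x3 intrinsics, pixels), "R" (3x3) and "t" (3): a world point X has camera coordinates R X + t. Camera axes: x right, y down, z forward; pixel columns grow to the right and rows downward; lengths in m; the calibration is good to about 2 mm. The wrist camera is an equidistant fisheye: a pixel r from the principal point sees the ray r / f radians off the axis. A picture is of the moment at which its call begins. There is no depth.
A pose or a line that the arm cannot do raises MotionError and nothing moves.
- job_done(): hands the job in, once; it reports no verdict.
Readings, each from a call of its own:
- current_clock(): time.
- current_q(): joint angles.
- current_joint_velocities(): joint speeds.
- current_joint_torque(): joint torques, N m.
- current_ee_pos(): TCP position.
- current_eef_rot(): TCP orientation.
- current_force(): force on the tool from outside, world axes, zero at the start.
- current_torque(): the same for the moment, N m.
- current_gripper_width(): opening from 0.0 (shut) to 1.0 (fully open).
Only numpy, scipy, OpenCV 4.12 (cv2) and the standard library are available. Lean on these libraries where they do the work, as an engineer would, in place of code of your own. Each camera call takes 0.05 s, during which the arm holds its last target. There are 200 camera calls.

## Working session

There is one attempt and no reset: what is moved stays moved. The work goes in short steps, each a Python script; the robot and the scene stay as the last script left them, time stands still between calls to the robot, and variables do not carry over. Pictures are saved under pics/ and viewed, about 8 in all and at most 12, crops included, and the job is handed in when it is done.

```bash
ls; mkdir -p pics
python3 - <<'E'
from station import *
import cv2,numpy as np,pickle
d={n:grab_frame(n) for n in("scene","side","wrist")}
pickle.dump(d,open("f0.pkl","wb"))
for n in d: cv2.imwrite(f"pics/{n}0.png",d[n]["img"]); print(n,d[n]["mtx"].tolist(),(-d[n]["R"].T@d[n]["t"]).round(3))
print(current_clock(),current_ee_pos(),current_eef_rot(),current_gripper_width(),current_force())
E
```

```text
pics
scene [[446.8142015460452, 0.0, 293.5120562958848], [0.0, 446.8142015460452, 209.86813446081737], [0.0, 0.0, 1.0]] [ 1.283 -0.359  0.644]
side [[440.6093063042524, 0.0, 281.5720678833704], [0.0, 440.6093063042524, 207.10440422613414], [0.0, 0.0, 1.0]] [0.479 0.598 0.545]
wrist [[325.19226210127806, 0.0, 280.7614089732621], [0.0, 325.19226210127806, 209.25715610212202], [0.0, 0.0, 1.0]] [ 0.329 -0.479  0.374]
0.15 [ 0.25815929 -0.51358033  0.23095724] [-0.16328573  0.68828301 -0.68774537  0.16312748] 1.0008648695965865 [-0.85831443  0.43343146 -0.1053585 ]
```

View pics/scene0.png

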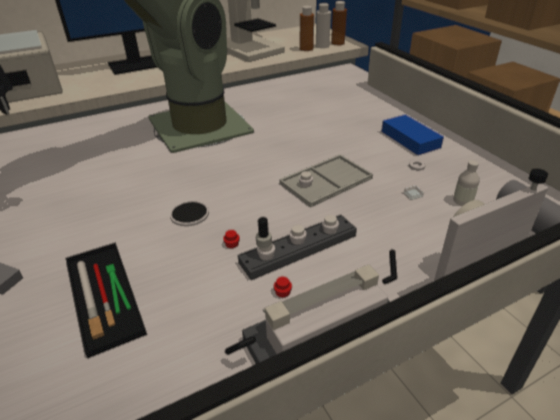

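View pics/side0.png

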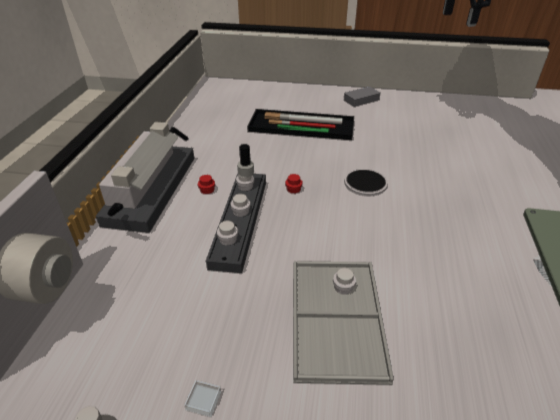

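Scene view: the extractor has its handle at (263,225) and stands on the specimen at (266,250). Possible confusions are the uncovered chucks at (298,235) and (331,222), the carrier chuck at (306,179), and the red ones at (232,239) and (283,286). I choose the one under the extractor, at side pixel (245,180). The rest is at side (366,181). The empty compartment is at side (340,345).

```bash
cat > h.py <<'E'
import numpy as np,cv2
def ray(f,uv):
    p=cv2.undistortPoints(np.array([[uv]],float),f["mtx"],None)[0,0]
    return -f["R"].T@f["t"], f["R"].T@np.array([p[0],p[1],1.])
def wray(f,uv):  # equidistant fisheye
    p=cv2.fisheye.undistortPoints(np.array([[uv]],float),f["mtx"],np.zeros(4))[0,0]
    return -f["R"].T@f["t"], f["R"].T@np.array([p[0],p[1],1.])
def plane(r,z): c,d=r; return c+d*(z-c[2])/d[2]
def tri(rs):
    A=sum(np.eye(3)-np.outer(d,d)/(d@d) for c,d in rs); b=sum((np.eye(3)-np.outer(d,d)/(d@d))@c for c,d in rs)
    return np.linalg.solve(A,b)
def blobs(m,box):
    x0,y0,x1,y1=box; k=np.zeros_like(m); k[y0:y1,x0:x1]=m[y0:y1,x0:x1]
    n,l,s,c=cv2.connectedComponentsWithStats(k); i=1+np.argmax(s[1:,4]); return c[i],s[i]
E
python3 - <<'E'
import pickle; from h import *
d=pickle.load(open("f0.pkl","rb")); S,D=d["scene"],d["side"]
for n,f,rb,hb in(("scene",S,(165,195,215,230),(255,214,272,236)),("side",D,(340,165,392,197),(236,142,254,166))):
    dark=(f["img"].max(2)<70).astype(np.uint8)
    c,s=blobs(dark,rb); print(n,"rest",c,s,plane(ray(f,c),.008))
    c,s=blobs(dark,hb); print(n,"handle",c,s); f["h"]=ray(f,c)
    f["h2"]=c
print("handle centre",tri([S["h"],D["h"]]))
for uv in((293,262),(373,262),(388,378),(294,377),(296,316),(381,316)): print(uv,plane(ray(D,uv),.015).round(4))
a=cv2.resize(S["img"][195:285,205:325],None,fx=4,fy=4,interpolation=2); b=cv2.resize(D["img"][130:270,190:310],None,fx=3,fy=3,interpolation=2)[:360]
cv2.imwrite("pics/c1.png",cv2.resize(np.hstack([a,b]),(800,343)))
cv2.imwrite("pics/c2.png",cv2.resize(D["img"][250:390,270:410],None,fx=4,fy=4,interpolation=2))
E
```

```text
scene rest [188.89087302 211.82936508] [173 202  33  20 504] [ 0.43371723 -0.17631584  0.008     ]
scene handle [262.69811321 226.76100629] [258 218  10  18 159]
side rest [365.59183673 180.21507064] [347 170  38  21 637] [ 0.43299732 -0.1756311   0.008     ]
side handle [244.67661692 154.71144279] [240 144  11  22 201]
handle centre [ 0.66837278 -0.09211873  0.09745135]
(293, 262) [0.5468 0.0911 0.015 ]
(373, 262) [0.416  0.0685 0.015 ]
(388, 378) [0.3947 0.2748 0.015 ]
(294, 377) [0.5147 0.2941 0.015 ]
(296, 316) [0.5261 0.1983 0.015 ]
(381, 316) [0.4033 0.1771 0.015 ]
```

View pics/c1.png

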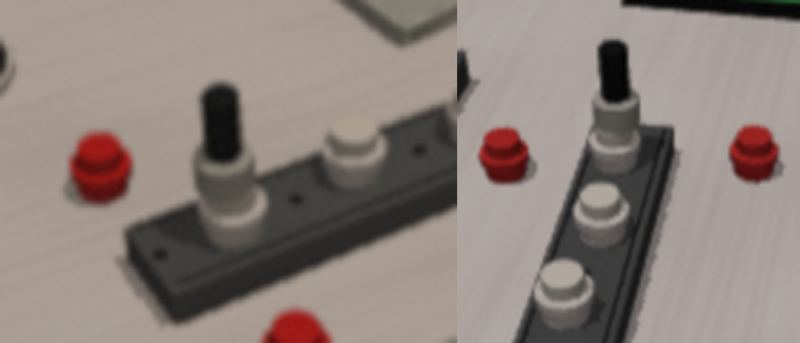

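View pics/c2.png

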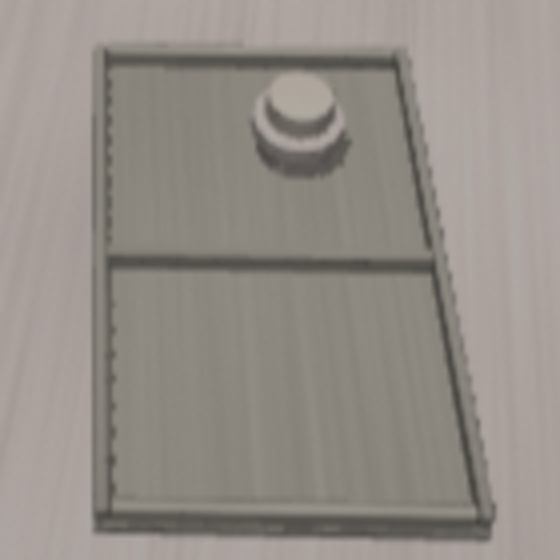

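The crop confirms the choice: the extractor stands on the white-topped chuck at the near (-y) end of the rail, with two bare chucks beyond it. The red ones sit clear on either side. The carrier's divider and the empty compartment below it are clearly visible in the side view.

```bash
cat >> h.py <<'E'
from scipy.spatial.transform import Rotation as Ro
def quat(a):
    z=np.array([np.cos(a),np.sin(a),0]);y=np.array([0,0,-1.]);return Ro.from_matrix(np.c_[np.cross(y,z),y,z]).as_quat()
E
python3 - <<'E'
import pickle; from h import *; from station import *
d=pickle.load(open("f0.pkl","rb")); S,D=d["scene"],d["side"]
pts=[tri([ray(S,a),ray(D,b)]) for a,b in(((298,231),(240,201)),((331,219),(227,227)),((232,234),(294,179)),((283,282),(206,180)))]
print(np.round(pts,3))
e=np.array([.6684,-.0921]); v=pts[1][:2]-e; r=np.arctan2(v[1],v[0]); print("rail yaw",np.degrees(r), "now tool z",Ro.from_quat(current_eef_rot()).as_matrix()[:,2])
for k in(-1,0,1,2):
    a=r+k*np.pi/2
    print(k,[None if q is None else np.round(q,2) for q in(ik(p,quat(a)) for p in([*e,.19],[*e,.03],[.433,-.176,.04],[.458,.237,.01],[.458,.237,.1]))])
E
```

```text
[[ 0.661 -0.011  0.049]
 [ 0.664  0.068  0.053]
 [ 0.578 -0.126  0.027]
 [ 0.754 -0.095  0.026]]
rail yaw 91.57065121578026 now tool z [ 4.49153759e-01 -8.93454126e-01 -7.91452391e-04]
-1 [array([ 0.19,  0.93, -0.25,  1.11,  0.22,  1.13, -0.03]), array([ 0.16,  1.12, -0.17,  1.23,  0.21,  0.81, -0.04]), array([ 0.37,  0.91, -0.09,  2.04,  0.34,  0.21,  0.01]), array([-0.57,  0.99,  0.06,  1.88, -0.19,  0.28, -0.33]), array([-0.52,  0.82, -0.04,  1.84,  0.07,  0.48, -0.58])]
0 [array([ 0.35,  0.98, -0.7 ,  1.1 ,  0.6 ,  1.25,  1.29]), array([ 0.3 ,  1.15, -0.54,  1.23,  0.63,  0.93,  1.25]), array([ 0.5 ,  0.92, -0.33,  2.03,  0.9 ,  0.34,  1.02]), array([-0.41,  1.  , -0.24,  1.87,  0.63,  0.35,  0.46]), array([-0.3 ,  0.85, -0.45,  1.84,  0.62,  0.6 ,  0.46])]
1 [array([-0.15,  1.01,  0.68,  1.12, -0.61,  1.2 , -2.61]), array([-0.16,  1.21,  0.66,  1.25, -0.78,  0.94, -2.47]), array([ 0.17,  0.93,  0.27,  2.04, -0.87,  0.28, -1.93]), array([-0.78,  1.06,  0.46,  1.88, -1.03,  0.47, -2.67]), array([-0.89,  0.94,  0.69,  1.85, -0.93,  0.71, -2.75])]
2 [array([ 0.01,  0.93,  0.2 ,  1.12, -0.18,  1.11, -1.33]), array([ 0.01,  1.13,  0.2 ,  1.24, -0.26,  0.8 , -1.27]), array([ 0.28,  0.91,  0.06,  2.04, -0.25,  0.2 , -0.97]), array([-0.67,  1.01,  0.25,  1.88, -0.68,  0.33, -1.43]), array([-0.73,  0.86,  0.36,  1.85, -0.55,  0.53, -1.55])]
```

Run:
```python
import pickle; from h import *; from station import *
r=np.radians(1.6)
move_ptp([.6684,-.0921,.19],quat(r))
move_gripper(.65,40)
f=grab_frame("wrist"); pickle.dump(f,open("w1.pkl","wb")); cv2.imwrite("pics/w1.png",f["img"])
print(current_clock(),current_ee_pos(),current_gripper_width(),-f["R"].T@f["t"],current_force())
```

```text
2.725 [ 0.66839816 -0.09220554  0.19002807] 0.6531691691608996 [ 0.66730865 -0.01464185  0.33275623] [-0.53513358 -1.05200787  0.47801366]
```

View pics/w1.png

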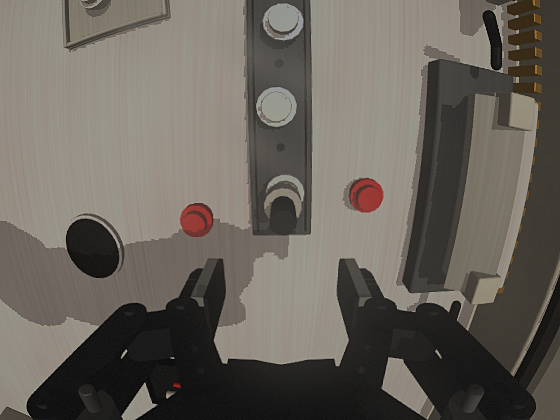

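Wrist view: the handle is at about (284,215) and the steel weight's rim is around (283,195), centred between the fingers at columns 220 and 342. The bare chucks are at (277,107) and (283,20).

Run:
```python
import pickle; from h import *
f=pickle.load(open("w1.pkl","rb"))
g=f["img"][180:235,250:310].max(2)
dark=(f["img"].max(2)<42).astype(np.uint8); c,s=blobs(dark,(265,190,305,240)); print(c,s)
for y in(194,197,200,205,210,215): print(y,f["img"][y,256:310:2].max(1))
for n,uv,z in(("hcent",c,.097),("top",(285,205),.117),("left weight",(264,200),.077),("right",(302,200),.077)): print(n,plane(wray(f,uv),z).round(4))
```

```text
[278.         197.85714286] [275 197   7   3   7]
194 [ 59  77  63  63  65  64  93 142 140 141 136 133 141 141 140 137 139 140
 139 136 145  70 149 157  86  64  80]
197 [ 60  65  65  66  64 120 140 138 141 142 131  46  39  43  41  37  90 144
 137 138 138 131  97 165  67  63  80]
200 [ 60  65  66  64  62 142 139 140 144  48  46  48  45  48  46  48  49  42
  90 142 137 142 112 157  63  62  79]
205 [ 61  63  66  62 130 140 137 105  46  50  49  49  48  47  49  50  48  48
  45  63 142 138 142  74  65  61  78]
210 [ 60  63  68  64  90 104 105  71  50  52  51  49  50  50  50  48  49  47
  50  43 134 136 139  74  61  60  78]
215 [ 62  63  67  66  66  71 104  59  53  56  56  55  55  54  55  53  55  55
  55  47 128 140  67  75  61  59  79]
hcent [ 0.667  -0.0806  0.097 ]
top [ 0.672 -0.08   0.117]
left weight [ 0.6555 -0.0884  0.077 ]
right [ 0.6867 -0.0875  0.077 ]
```

Run:
```python
import pickle; from h import *; from station import *
q=quat(np.radians(1.6))
move_linear([.670,-.092,.086],q,feed=.1)
f0=current_force()
move_gripper(0.0,40)
print("w",current_gripper_width(),current_force()-f0)
d=grab_frame("side"); cv2.imwrite("pics/s2.png",cv2.resize(d["img"][110:230,190:310],None,fx=4,fy=4,interpolation=2))
print(current_clock())
```

```text
w 0.2189900674500991 [-2.30629518 -0.61751837  6.63995655]
4.3833
```

View pics/s2.png

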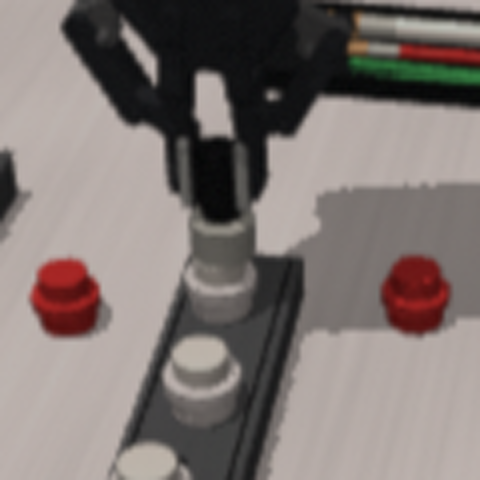

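The fingers hold the handle (about 18.6 mm) and the extractor is still upright on the specimen. Next: lift, carry it to the rest and lower it under force watch.

```bash
cat >> h.py <<'E'
def lower(st,x,y,z0,zmin,step=.001,thr=3.,feed=.02):
    st.sleep(.3); f0=st.current_force()[2]; z=z0
    while z>zmin:
        z-=step; st.move_linear([x,y,z],None,feed=feed)
        f=st.current_force()[2]-f0
        if f>thr: break
    print("lowered to",round(z,4),"dF",round(f,2)); return z
E
python3 - <<'E'
from h import *; import station as st; from station import *
move_linear([.670,-.092,.10],None,feed=.05)
move_linear([.670,-.092,.15],None,feed=.15)
s=grab_frame("scene")
move_linear([.4334,-.176,.11],None,feed=.2)
move_linear([.4334,-.176,.043],None,feed=.08)
z=lower(st,.4334,-.176,.043,.034)
a,b=grab_frame("scene"),grab_frame("side")
print(current_gripper_width(),current_clock(),current_force())
A=cv2.resize(s["img"][195:285,205:325],(400,300));B=cv2.resize(b["img"][120:210,320:440],(400,300),interpolation=2)
cv2.imwrite("pics/p3.png",np.hstack([A,B]))
E
```

```text
lowered to 0.037 dF 12.74
0.21775859670310863 9.6667 [-1.19567224  0.83302821  8.06126142]
```

View pics/p3.png

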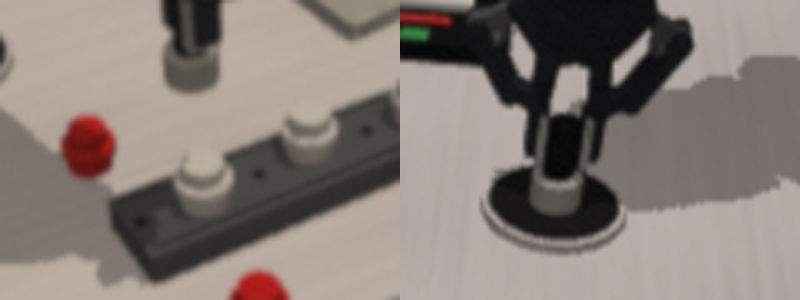

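The left crop shows the specimen still standing on the rail with the extractor lifted off. The right crop shows the extractor standing near the centre of the rest. Next: release, then measure the specimen.

Run:
```python
from h import *; import pickle; from station import *
move_gripper(.55,40); 
move_linear([.4334,-.176,.13],None,feed=.12)
move_linear([.668,-.150,.17],None,feed=.25)
w,s,d=grab_frame("wrist"),grab_frame("scene"),grab_frame("side")
pickle.dump((w,s,d),open("f4.pkl","wb")); print(current_clock())
R=[]
for n,f,fn,box in(("w",w,wray,(230,100,320,300)),("s",s,ray,(252,232,282,262)),("d",d,ray,(230,168,258,193))):
    m=(f["img"].min(2)>100).astype(np.uint8); 
    c,st=blobs(m,box); print(n,c,st)
x=w["img"][100:300,200:360]; 
cv2.imwrite("pics/p4.png",np.hstack([cv2.resize(x,(400,500)),cv2.resize(s["img"][225:265,245:285],(200,200),interpolation=0).repeat(1,0),]) if 0 else np.hstack([cv2.resize(x,(400,500)),cv2.copyMakeBorder(np.vstack([cv2.resize(s["img"][225:275,240:290],(250,250)),cv2.resize(d["img"][155:205,220:270],(250,250))]),0,0,0,0,0)]))
```

```text
12.4
w [275.53528512 219.81701988] [ 230  100   90  200 9154]
s [264.72188139 240.92433538] [252 232  30  23 489]
d [241.25198939 175.37135279] [230 168  28  25 377]
```

View pics/p4.png

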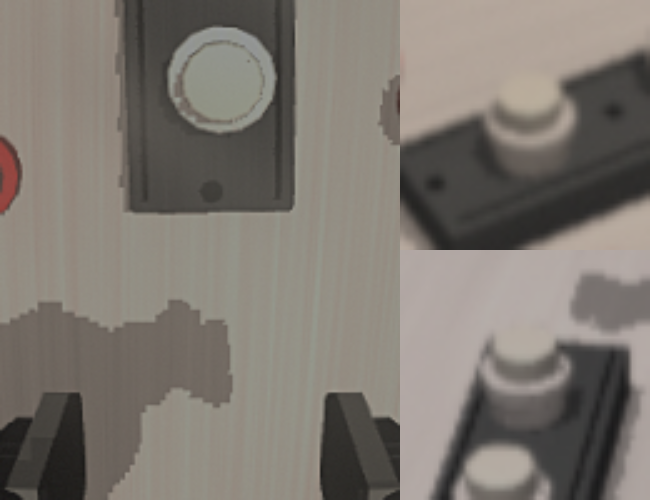

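Wrist crop: the disc centre is at pixel (288.4,132) and the block top at (289.6,132.8), still on the rail. The block top is at scene (266,244) and side (245,174).

Run:
```python
from h import *; import pickle
w,s,d=pickle.load(open("f4.pkl","rb"))
for n,r,z in(("disc",wray(w,(288.4,132)),.045),("blk",wray(w,(289.6,132.8)),.057),("scene",ray(s,(266,244)),.057),("side",ray(d,(245,174)),.057)): print(n,plane(r,z).round(4))
```

```text
disc [ 0.673  -0.0912  0.045 ]
blk [ 0.6736 -0.091   0.057 ]
scene [ 0.6743 -0.0899  0.057 ]
side [ 0.6686 -0.0862  0.057 ]
```

Run:
```python
from h import *; from station import *
q=quat(np.radians(1.6))
move_gripper(.7,40)
move_linear([.672,-.090,.10],q,feed=.15)
move_linear([.672,-.090,.028],None,feed=.06)
f0=current_force(); print(f0)
move_gripper(0.0,40)
print("w",current_gripper_width()*85,current_force()-f0)
move_linear([.672,-.090,.036],None,feed=.03)
move_linear([.672,-.090,.11],None,feed=.12)
print("w",current_gripper_width()*85,current_clock())
a,b=grab_frame("scene"),grab_frame("wrist")
cv2.imwrite("pics/p5.png",np.hstack([cv2.resize(a["img"][185:275,205:325],(400,300)),cv2.resize(b["img"][180:420,120:440],(400,300))]))
```

```text
[-0.2666167   0.63447418 -0.06611874]
w 33.96589556252651 [-1.01730124 -0.22458451  4.48082003]
w 33.5064009162743 16.3333
```

View pics/p5.png

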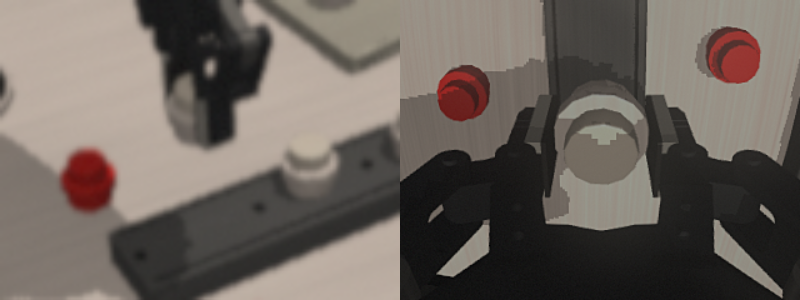

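The specimen is held by its disc with no neighbours disturbed. It may look slightly tilted, so I'll carry it above the cell and check there before lowering.

Run:
```python
from h import *; from station import *
move_linear([.458,.237,.075],None,feed=.2)
sleep(.3)
a,b=grab_frame("scene"),grab_frame("side")
p=lambda f,X:(lambda c:(c[:2]/c[2]*f["mtx"][0,0]+f["mtx"][:2,2]).astype(int))(f["R"]@np.array(X)+f["t"])
o=[]
for f in(a,b):
    u,v=p(f,[.458,.237,.08]); o.append(cv2.resize(f["img"][max(v-30,0):v+30,u-40:u+40],(400,300),interpolation=2))
cv2.imwrite("pics/p6.png",np.hstack(o)); print(current_clock(),current_gripper_width()*85)
```

```text
18.9417 33.81080715145613
```

View pics/p6.png

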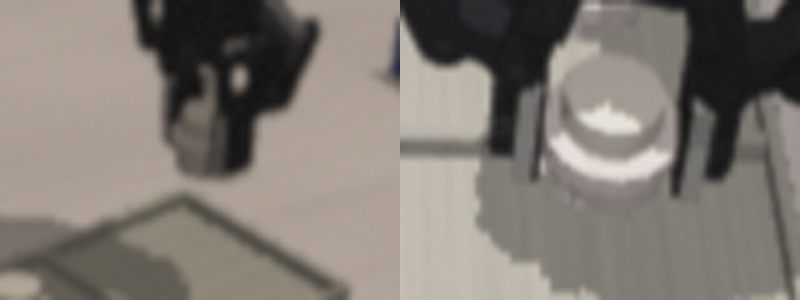

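The side crop shows the block's top as an ellipse with a ratio of about 0.8, which is what an upright block gives at this 52° elevation. It hangs over the empty compartment. Lowering now.

Run:
```python
from h import *; import station as st; from station import *
move_linear([.458,.237,.015],None,feed=.06)
z=lower(st,.458,.237,.015,.005,thr=2.)
print(current_force(),current_gripper_width()*85)
move_gripper(.7,40)
print(current_force())
move_linear([.458,.237,.05],None,feed=.05)
move_linear([.458,.1,.25],None,feed=.2)
move_linear([.50,-.05,.30],None,feed=.2)
sleep(.3)
a,b,w=grab_frame("scene"),grab_frame("side"),grab_frame("wrist")
print(current_clock())
o=[cv2.resize(b["img"][240:390,260:420],(400,375)),cv2.resize(a["img"][150:260,160:380],(400,200)),cv2.resize(b["img"][120:240,180:400],(400,218))]
cv2.imwrite("pics/p7.png",np.hstack([cv2.copyMakeBorder(o[0],0,43,0,0,0),np.vstack(o[1:])]))
```

```text
lowered to 0.008 dF 11.83
[-1.49885823 -1.48902968 10.56386674] 33.78319768835935
[ 0.12606548 -0.65858983  0.05912706]
26.275
```

View pics/p7.png

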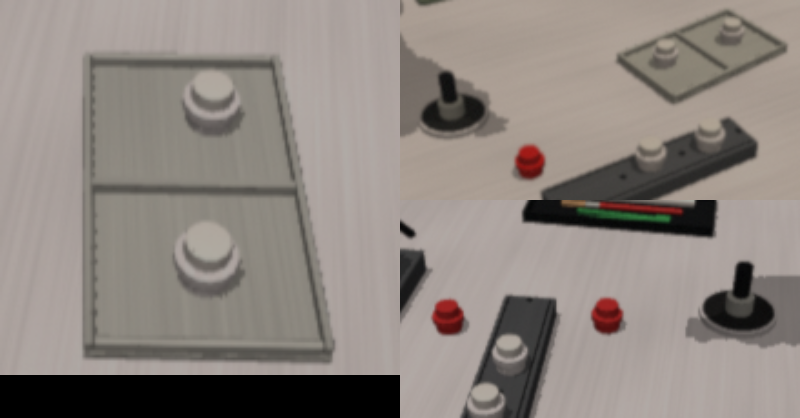

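The specimen stands upright in the empty compartment, clear of its walls, and the extractor stands upright on the rest. The other chucks are undisturbed and the arm is clear. Handing in.

```bash
python3 -c "
from station import *
print(current_clock(),current_force()); job_done()"
```

```text
26.275 [ 0.48565891 -0.11691489  0.9557966 ]
the job is handed in; nothing more can be done
```

I took the heat extractor off the specimen and stood it on the round rest. Then I moved that specimen into the empty compartment of the carrier. The robot's clock read 26.3 s at hand-in.

- **Setting down:** I lowered both in 1 mm steps until they touched. Contact came at the expected heights, with the TCP at 37 mm for the extractor and 8 mm for the specimen. The contact force was about 12 N each time, above the 2–3 N stop thresholds I had set because a single step overshot them.
- **Last checks:** The final scene and side pictures show the extractor upright near the centre of the rest. The specimen is upright in the compartment, clear of the walls. The other chucks stand where they were, and the gripper is open and clear of everything.
- **Disagreements:** The cameras differed by up to about 6 mm on the specimen's position (side view against wrist and scene views). I aimed nearest the wrist and scene readings and the grasp held. The gripper read about 34 mm on the 36 mm disc, and about 18.6 mm on the 20 mm handle.

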